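# Unlock the pump's prime dial and hold it

### The job

Take the yellow T-key out of its holder and with it turn the slotted lock screw on the pump control box clockwise as far as it goes; the key may then stay in the screw. Then turn the black spring-return dial with the blue grip bar clockwise past its first two clicks to the third, at the green dot, and finish while holding it there with the fingers, because it springs back when let go. Do not disturb the flask, the beaker or the amber vial.

Things in the scene. Friction and masses are not known exactly. Their poses are not given: they have to be found in the camera images.
- control_box: white pump control box with a grey top panel, 110 x 240 x 50 mm (x, y, z), fixed. Origin: centre of its underside; z up, -x its front. On its top: the lock screw 65 mm to -y, the dial 65 mm to +y, between them a brass bolt (under 8 mm high) that the screw draws out of the dial's rim: until then the dial is blocked.
- lock_screw (a joint): slotted captive lock screw, rad. 0 = locked; grows clockwise seen from above; its stop, fully unlocked, is at 1.3. Starts between 0 and 0.15. At 0 its slot lies along the box's x axis. Stays where it is left (about 0.05 N m of friction).
- screw_slot (a point): on the screw's axis, at the top of the slot (68 mm above the worktop); x axis along the slot, turns with the screw. The slot is 6 mm wide and 8 mm deep, at the bottom of a steel collar of 19 mm bore with a rounded mouth, whose rim is 7 mm above this point and 31 mm in outer diameter.
- dial (a joint): spring-return dial, rad. 0 = rest (red dot); grows clockwise seen from above; clicks (felt, weak) at 0.4, 0.8 (white dots) and 1.2 (green dot), stop at 1.3. The spring pulls back with 0.14 to 0.20 N m (up to 0.25 over a click) and returns it to 0 from anywhere, also from the clicks.
- dial_grip (a point): on the dial's axis at the middle of its grip bar's free height, 74 mm above the worktop. The blue bar (a white line marks its pointing end, +x) is 46 mm long along this point's x axis (the box's x at 0, turns with the dial), 12 mm thick, 26 mm high, its top 10 mm above this point (84 mm above the worktop). It stands on a round skirt 60 mm in diameter whose top is 15 mm below this point.
- key: T-key, 84 mm tall, 80 g, loose, standing upright in the holder. Origin: centre of the blade's lower end; z up along the shaft; x along blade and handle. Blade 16 mm wide (x), 4.4 mm thick (3 mm at the lowest 3 mm), 7.5 mm long; then a round steel shaft of 16 mm diameter up to 57.5 mm; then a yellow handle bar 46 (x) x 12 (y) x 26 mm (z). Seated in the screw, its origin lies 7.5 mm below screw_slot and its x axis along the slot (either way round, play about 0.1 rad).
- key_grip (a point): middle of the key's yellow handle bar, 70.5 mm above the key's origin; axes as the key
- key_holder: grey block 50 x 50 x 40 mm, fixed, with a round hole of 17.5 mm, 34 mm deep, in its top; origin: centre of its underside. The key's lower end rests on the hole's floor, 6 mm above the worktop.
- flask: conical flask with yellow contents, 63 mm diameter, 105 mm high, beside the dial end of the box; leave alone. Origin: centre of its underside
- beaker: glass beaker, 69 mm diameter, 90 mm high, behind the box; leave alone. Origin: centre of its underside
- vial: amber vial with white cap, 42 mm diameter, 87 mm high, behind the box; leave alone. Origin: centre of its underside
Things that resemble listed ones, but are neither listed nor needed, are in the scene too. What is meant by the key is not purple or turquoise, and is the larger of those in its own colour.

How it is judged:
By the outcome, as a careful person would: the job done as asked, in the order asked, and still so for the second after the job is handed in, while the arm keeps its last pose, push and grip.
It also fails if it takes over 54 s, if anything falls off the work surface, if the arm or the gripper's body presses on something with over 40 N, if the wrist force passes 120 N, or if a joint passes its speed limit or range.

### The arm

A 7-joint arm with a two-finger parallel gripper is mounted at the origin on a cart in front of the work surface, level with it; the furniture and walls round the work are solid. World frame = base frame: x ahead of the robot, y to its left, z up, the work surface at z = 0. Lengths are in m, angles in rad, forces in N, time in s.
With the tool pointing down it reaches from about 0.4 to 0.85 m from the base axis. Payload 10.4 kg.
Tool frame: the origin (TCP) lies between the finger pads; the fingertips stand 22 mm ahead of it and the grasp point (between the pads) lies 3 mm ahead of it; z points along the fingers, y is the line along which they close (so a half turn about z gives the same grasp; the last joint's range is limited). The gripper opens to 85 mm and grips with 20 to 120 N. Pads are 22 mm wide; open, the fingers measure 114 mm over their backs; the gripper's body (76 mm by 85 mm) begins 54 mm behind the grasp point. The pads swing forward as they close: fully open they stand 13 mm farther back than shut.
Start: joints at [-1.203, 0.332, -0.065, 1.46, 0.022, 1.35, -0.088], TCP at [0.238, 0.578, 0.216] pointing down, gripper open.
Joint ranges: [-2.6, 2.6], [-0.5, 2.12], [-1.47, 1.34], [0.16, 2.42], [-1.27, 4.41], [0.06, 2.06], [-2.6, 2.6]. Speed limits (rad/s): [2.22, 2.22, 2.79, 2.79, 3.14, 3.14, 3.14].

### API

Orientations are given as a unit quaternion [x, y, z, w].
In Python, from workcell import manip, camera, ticket, boxes_of, outline_of gives the robot as it stands.
- The arm moves only by the tool carry_out, never from a script. Its argument "deltas" is a list of rows, each a list of 5 numbers: the shift along the tool's x, y, z as a fraction of full scale, then the turn about the tool's z as a fraction of full scale, then the opening, from -1 (shut) to 1 (fully open), so that 0 is half open. In form: [[tx, ty, tz, spin, gripper], ...]. A call has 1 to 20 rows; each row is the pose to reach, as a shift and turn from the pose commanded when the call began, along the tool's axes at that moment; what a row does not reach only later rows make up. Full scale, the value 1, is 150 mm for a shift and 30 degrees for a turn. A row lasts 1/8 s, in which the tool goes at most 62.5 mm and 10.7 degrees, less where a joint would pass 70% of its speed; a pose out of reach is approached as far as the arm can. A call with a number of a shift or a turn outside -1 to 1 is refused whole. A call with a gripper value outside its range is refused whole. The fingers move at their own pace and stop on an object; "force" is the grip in N (left out, the last holds). Time passes only in rows, so rows that repeat a pose let the fingers close. It gives the time, the measured TCP pose, the force, the opening and the grip force at its end, in the units of the state.
- manip.get_obs(): the state, without advancing time (a new reading comes with each control period).
- camera(name): name is "scene" or "top" or "wrist"; returns a dict with "img" (400x640x3 uint8, red, green, blue), "depth" (400x640 float32, m along the optical axis (not along the pixel's ray), 0 where there is no reading), "vertical_fov" (degrees; the focal length in pixels is half the picture's height over the tangent of half this angle, whatever the lens; pixels are square), "cx", "cy" (the principal point, pixels), "k1" (the pictures are not rectified: a ray, as slopes to the right and down, at radius r is drawn at 1 + k1 r^2 times it, then the intrinsics apply), "R" (3x3) and "t" (3): a world point X has camera coordinates R X + t. Camera axes: x right, y down, z forward; pixel columns grow to the right and rows downward; lengths in m; the calibration is good to about 2 mm. A picture is of the moment at which its call begins.
- ticket.hand_in(): hands the job in; it is judged then, once.
Trained networks look in a picture, given as the dict that the camera call returned (one of the last four; its "shot" number tells which), for a name from the list of things; names that differ only in an ending like _2 or _b are one class to them, and where a whole thing is asked for, a point or a joint stands for the part that bears it (a point fixed in the world has none). Each returns a list of dicts, best first, with "conf" (0 to 1); they miss things now and then, are a little off and sometimes report something else, mostly with a low value. They report only what shows in the picture. A call takes as long as a camera call. They do not tell look-alikes from the thing itself.
- boxes_of(query, picture): "position" ([x, y, z] in m, in world coordinates, good to about 4 mm: the middle of the surface that is visible of it).
- outline_of(query, picture): "region" (400x640 bool, what is visible of it).
The state is a dict: "clock": time; "joint_pos": joint angles; "joint_velocities": joint speeds; "tau": joint torques, N m; "position": TCP position; "ee_rot": TCP orientation; "ft_force": force on the tool from outside, world axes, zero at the start; "torque": the same for the moment, N m; "grip_width": opening from 0.0 (shut) to 1.0 (fully open); "grasp_force": force on a finger pad.
Only numpy, scipy, OpenCV 4.12 (cv2) and the standard library are available. Lean on these libraries where they do the work, as an engineer would, in place of code of your own. Each camera call takes 0.05 s, during which the arm holds its last target. There are 200 camera calls.

## Working session

There is one attempt and no reset: what is moved stays moved. The work goes in short steps, Python scripts to look and compute and a tool call to move; the robot and the scene stay as the last step left them, time stands still between calls to the robot, and variables do not carry over. Pictures are saved under pics/ and viewed, at most 10 in all, crops included, and the job is handed in when it is done.

Besides the shell and the picture viewer there is one more tool, called after "Emit:" as name(argument=value, ...) on one line, values as JSON. carry_out: Moves the arm, as the interface text tells. Its arguments: {"type":"object","properties":{"deltas":{"type":"array","items":{"type":"array","items":{"type":"number"}}},"force":{"type":"number"}},"required":["deltas"]}

```bash
ls; mkdir -p pics; cat > h.py <<'E'
import numpy as np, cv2
from workcell import manip, camera, ticket, boxes_of, outline_of
def f_of(c): return c["img"].shape[0]/2/np.tan(np.radians(c["vertical_fov"])/2)
def K(c): f=f_of(c); return np.array([[f,0,c["cx"]],[0,f,c["cy"]],[0,0,1.]])
def dist(c): return np.array([c["k1"],0,0,0,0.])
def rays(c,uv): return cv2.undistortPoints(np.asarray(uv,float).reshape(-1,1,2),K(c),dist(c)).reshape(-1,2)
def atdepth(c,uv):
    uv=np.asarray(uv).reshape(-1,2); n=rays(c,uv); d=c["depth"][uv[:,1].astype(int),uv[:,0].astype(int)]
    P=np.c_[n*d[:,None],d]; return (P-c["t"])@np.asarray(c["R"])
def atz(c,uv,z):
    n=rays(c,uv); R=np.asarray(c["R"]); D=np.c_[n,np.ones(len(n))]@R; C=-R.T@np.asarray(c["t"])
    return C+D*((z-C[2])/D[:,2])[:,None]
def proj(c,X): 
    return cv2.projectPoints(np.asarray(X,float).reshape(-1,1,3),cv2.Rodrigues(np.asarray(c["R"],float))[0],np.asarray(c["t"],float),K(c),dist(c))[0].reshape(-1,2)
def save(n,img,s=1): cv2.imwrite("pics/"+n,cv2.resize(img[...,::-1],None,fx=s,fy=s,interpolation=cv2.INTER_CUBIC))
def region_pts(c,m):
    v,u=np.nonzero(m&(c["depth"]>0)); return atdepth(c,np.c_[u,v])
E
python3 - <<'E'
from h import *
for n in ["scene","top"]:
    c=camera(n); save(n+"0.png",c["img"])
    print(n,c["vertical_fov"],c["k1"],-np.asarray(c["R"]).T@c["t"])
    for q in ["control_box","lock_screw","dial","key","key_holder","flask","beaker","vial"]:
        for b in boxes_of(q,c)[:5]:
            p=np.array(b["position"]); print(q,round(b["conf"],2),p.round(3),proj(c,p).round()[0])
print(manip.get_obs())
E
```

```text
pics
scene 42.79099203382563 0.047724128115839995 [-0.18907282 -0.89737021  0.8516241 ]
control_box 0.72 [ 0.519 -0.026  0.05 ] [321. 200.]
dial 0.73 [0.554 0.061 0.062] [311. 178.]
dial 0.59 [0.612 0.174 0.049] [303. 160.]
key 0.69 [ 0.467 -0.28   0.075] [374. 248.]
key 0.63 [ 0.54  -0.251  0.045] [387. 239.]
key 0.58 [ 0.376 -0.251  0.066] [336. 262.]
key 0.45 [ 0.493 -0.362  0.049] [408. 270.]
key_holder 0.89 [ 0.457 -0.288  0.029] [373. 267.]
flask 0.57 [0.611 0.174 0.052] [303. 159.]
flask 0.29 [0.554 0.061 0.063] [311. 178.]
beaker 0.75 [ 0.646 -0.008  0.062] [352. 177.]
vial 0.72 [ 0.626 -0.088  0.05 ] [366. 195.]
vial 0.21 [ 0.467 -0.276  0.076] [373. 247.]
top 51.93794967875939 -0.08002577432406352 [ 0.30718046 -0.02618847  1.19874364]
control_box 0.9 [0.539 0.005 0.05 ] [307. 209.]
dial 0.85 [0.557 0.07  0.058] [284. 204.]
key 0.59 [ 0.496 -0.356  0.058] [435. 212.]
key 0.58 [ 0.38  -0.237  0.082] [400. 256.]
key 0.4 [ 0.468 -0.267  0.085] [407. 223.]
key_holder 0.77 [ 0.468 -0.263  0.041] [403. 226.]
flask 0.72 [0.61  0.182 0.049] [244. 190.]
beaker 0.88 [0.658 0.01  0.044] [302. 169.]
vial 0.55 [ 0.625 -0.081  0.071] [335. 175.]
{'clock': 0.9, 'joint_pos': array([-1.20263637,  0.3321884 , -0.06467265,  1.46013272,  0.0216052 ,
        1.34992332, -0.08852738]), 'joint_velocities': array([-9.69240390e-04, -1.70985205e-04, -4.41855761e-04, -9.60891736e-05,
        1.20029670e-03,  2.40765953e-04, -2.11500503e-03]), 'tau': array([ 3.73727235e-04, -6.25204825e+01,  4.93007479e-02, -3.91827214e+01,
        1.64966140e-02,  1.71410029e-03, -2.03757446e-05]), 'position': array([0.23805838, 0.57788678, 0.21572907]), 'ee_rot': array([1.94162924e-01, 9.80969295e-01, 2.10770974e-05, 3.78478481e-06]), 'ft_force': array([ 0.84328335, -0.01129317,  0.32906966]), 'torque': array([ 0.01743893,  0.00334825, -0.00960194]), 'grasp_force': 0.0, 'grip_width': 1.0007612634513048}
```

```bash
python3 - <<'E'
from h import *
c=camera("scene"); save("s1.png",c["img"][130:310,240:460],3.3)
c=camera("top"); save("t1.png",c["img"][140:290,220:470],3.2)
E
```

```text
(no output)
```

View pics/s1.png

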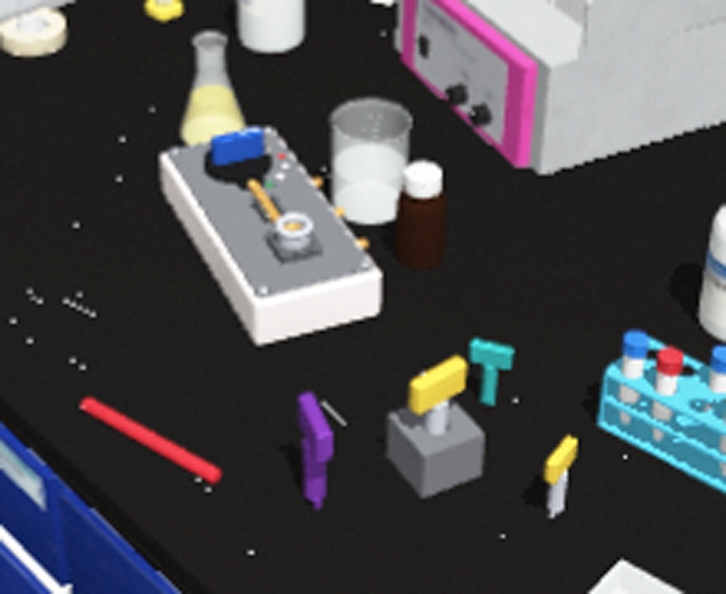

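View pics/t1.png

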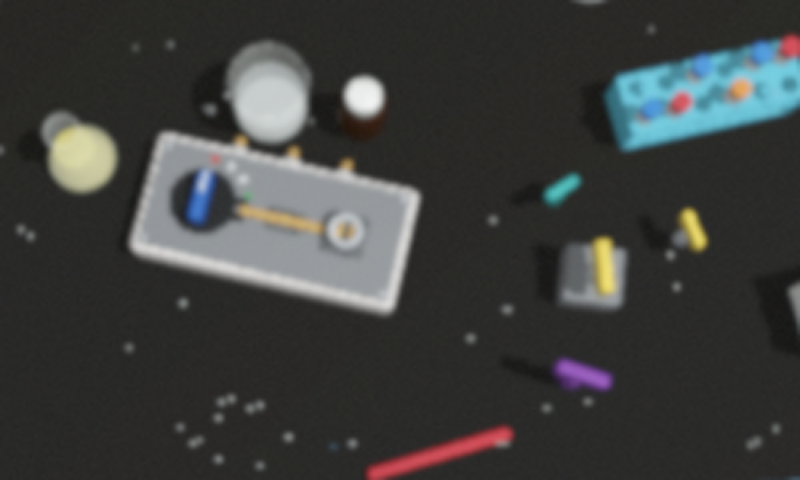

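The key candidates are the large yellow T in the grey holder (scene px ~373,247) and a small yellow T standing loose (~409,270). There are also a purple one (~336,265) and a turquoise one (~388,240). The one in the holder fits: it is yellow, the larger of the two yellows, and stands in the holder. Both enlarged crops confirm this.

```bash
python3 - <<'E'
from h import *
def rect(P):
    r=cv2.minAreaRect((P[:,:2]*1000).astype(np.float32)); return r
for n in ["top","scene"]:
    c=camera(n); v,u=np.nonzero(c["depth"]>0); P=atdepth(c,np.c_[u,v]); I=c["img"][v,u].astype(int)
    print(n,"table z",np.median(P[(abs(P[:,0]-.45)<.05)&(abs(P[:,1]+.15)<.04)][:,2]))
    m=outline_of("control_box",c); m=m[0]["region"][v,u]
    s=m&(abs(P[:,2]-.05)<.004); print("box",s.sum(),rect(P[s]),P[s].mean(0))
    near=np.linalg.norm(P[:,:2]-[.468,-.27],axis=1)<.05
    s=near&(I[:,0]>130)&(I[:,1]>110)&(I[:,2]<110)&(P[:,2]>.08); print("handle",s.sum(),rect(P[s]),P[s].mean(0), np.percentile(P[s][:,2],[5,50,95]))
    s=near&(abs(P[:,2]-.04)<.006)&(np.ptp(I,axis=1)<30); print("holder",s.sum(),rect(P[s]))
    s=(np.linalg.norm(P[:,:2]-[.557,.065],axis=1)<.05)&(I[:,2]>120)&(I[:,0]<80)&(P[:,2]>.07); print("bar",s.sum(),rect(P[s]),P[s].mean(0))
E
```

```text
top table z -0.0003464497480070031
box 2158 ((542.261474609375, 8.46636962890625), (238.0781707763672, 107.77861022949219), 72.0131607055664) [0.5391099  0.00408225 0.04991791]
handle 50 ((467.8682556152344, -268.7522888183594), (10.219588279724121, 43.85475158691406), 89.53768920898438) [ 0.47054902 -0.26741345  0.08763006] [0.08381618 0.08791365 0.09201104]
holder 199 ((468.7025451660156, -270.05218505859375), (51.76111602783203, 49.986534118652344), 76.71287536621094)
bar 47 ((560.2147827148438, 71.56733703613281), (12.259659767150879, 39.58339309692383), 71.13323211669922) [0.55398895 0.07210348 0.08143453]
scene table z -0.0031217187361752387
box 936 ((539.2027587890625, 4.52069091796875), (234.48646545410156, 103.82135772705078), 70.4532241821289) [ 0.53183757 -0.01400871  0.04824916]
handle 95 ((466.77215576171875, -273.6978759765625), (14.271798133850098, 48.26829528808594), 85.9378662109375) [ 0.46590959 -0.27429288  0.08510146] [0.08098221 0.08527005 0.08859089]
holder 263 ((467.82635498046875, -273.4197998046875), (57.79862976074219, 51.83733367919922), 74.0353775024414)
bar 66 ((559.4736328125, 65.88340759277344), (15.406245231628418, 43.667991638183594), 66.85306549072266) [0.55897549 0.06694966 0.07651609]
```

Emit:
carry_out(deltas=[[-0.33,-0.33,0,-0.27,1],[-0.66,-0.66,0,-0.54,1],[-1,-1,0,-0.8,1]])

```text
clock: 1.58
position: [0.3108, 0.403, 0.2158]
ee_rot: [-0.016, 1.0, 0.0, 0.0]
ft_force: [0.6, 0.2, 0.7]
grip_width: 1.0
grasp_force: 0.0
```

Emit:
carry_out(deltas=[[-0.2,-0.4,0,0,1],[-0.4,-0.8,0,0,1],[-0.6,-1,0,0,1]])

```text
clock: 1.95
position: [0.4052, 0.255, 0.2163]
ee_rot: [-0.013, 1.0, 0.0, 0.0]
ft_force: [0.7, 0.6, 0.2]
grip_width: 0.999
grasp_force: 0.0
```

Emit:
carry_out(deltas=[[-0.15,-0.4,0,0,1],[-0.3,-0.8,0,0,1],[-0.33,-1,0,0,1]])

```text
clock: 2.33
position: [0.459, 0.1055, 0.216]
ee_rot: [-0.012, 1.0, 0.0, 0.0]
ft_force: [-0.6, 1.0, -0.3]
grip_width: 1.001
grasp_force: 0.0
```

Emit:
carry_out(deltas=[[0,-0.4,0,0,1],[0,-0.8,0,0,1],[0,-1,0,0,1]])

```text
clock: 2.7
position: [0.4619, -0.0445, 0.216]
ee_rot: [-0.012, 1.0, 0.0, 0.0]
ft_force: [0.5, 0.9, 0.7]
grip_width: 0.997
grasp_force: 0.0
```

Emit:
carry_out(deltas=[[0,-0.4,0,0,1],[0,-0.8,0,0,1],[0,-1,0,0,1],[0,-1,0,0,1]])

```text
clock: 3.2
position: [0.4659, -0.1935, 0.2158]
ee_rot: [-0.012, 1.0, -0.0, 0.0]
ft_force: [-0.1, 1.7, 0.6]
grip_width: 0.999
grasp_force: 0.0
```

```bash
python3 - <<'E'
from h import *
o=manip.get_obs(); print(o["clock"],o["position"],o["ee_rot"],o["joint_pos"])
c=camera("wrist"); save("w1.png",c["img"]); print(-np.asarray(c["R"]).T@c["t"],c["vertical_fov"])
v,u=np.nonzero(c["depth"]>0); P=atdepth(c,np.c_[u,v]); I=c["img"][v,u].astype(int)
near=np.linalg.norm(P[:,:2]-[.468,-.27],axis=1)<.06
s=near&(I[:,0]>110)&(I[:,1]>90)&(I[:,2]<110)&(P[:,2]>.08)
print(s.sum(),cv2.minAreaRect((P[s][:,:2]*1000).astype(np.float32)),P[s].mean(0),np.percentile(P[s][:,2],[5,50,95]))
t=s&(P[:,2]>.085); print(t.sum(),cv2.minAreaRect((P[t][:,:2]*1000).astype(np.float32)))
s=near&(abs(P[:,2]-.04)<.004); print("holder",s.sum(),cv2.minAreaRect((P[s][:,:2]*1000).astype(np.float32)))
E
```

```text
3.2 [ 0.46594344 -0.19348579  0.2158223 ] [-1.18372053e-02  9.99929879e-01 -3.34481325e-04  7.90558349e-05] [-0.31516181  0.05166056  0.64665911  1.80326513 -0.03172437  1.29684109
  1.93390064]
[ 0.39825161 -0.19470858  0.37572977] 71.12717799781127
172 ((472.69805908203125, -254.17034912109375), (47.28230667114258, 45.09577178955078), 75.44217681884766) [ 0.46598742 -0.26354731  0.10990695] [0.08115529 0.0881088  0.30578354]
123 ((472.69805908203125, -254.17034912109375), (47.28230667114258, 45.09577178955078), 75.44217681884766)
holder 1127 ((468.8006896972656, -270.7753601074219), (50.49945068359375, 50.22895431518555), 77.86488342285156)
```

View pics/w1.png

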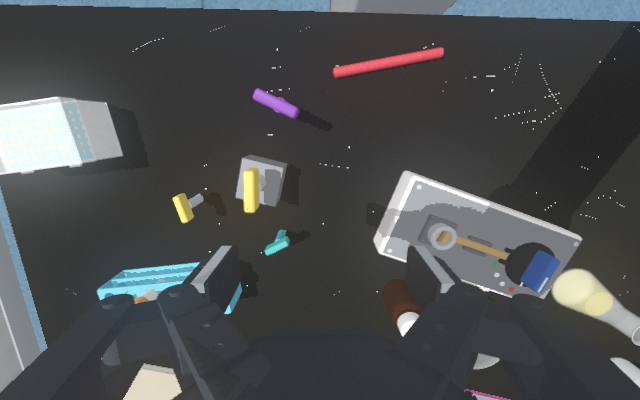

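```bash
python3 - <<'E'
from h import *
c=camera("wrist"); save("w2.png",np.hstack([c["img"][150:270,225:305],c["img"][160:310,360:600][:120]]),2.4)
v,u=np.nonzero(c["depth"]>0); P=atdepth(c,np.c_[u,v]); I=c["img"][v,u].astype(int)
R=lambda s:cv2.minAreaRect((P[s][:,:2]*1000).astype(np.float32))
near=np.linalg.norm(P[:,:2]-[.468,-.27],axis=1)<.05
y=near&(I[:,0]>1.5*I[:,2])&(I[:,0]>90)&(P[:,2]<.1)&(P[:,2]>.06)
print("z",np.percentile(P[y][:,2],[5,50,95]))
for lo in (.084,.087): s=y&(P[:,2]>lo); print(s.sum(),R(s),P[s].mean(0)); 
d=P[s][:,:2]-P[s][:,:2].mean(0); w=np.linalg.svd(d)[2][0]; print("yaw",np.degrees(np.arctan(w[1]/w[0])))
s=outline_of("control_box",c)[0]["region"][v,u]&(abs(P[:,2]-.05)<.003); print("box",s.sum(),R(s))
E
```

```text
z [0.07349942 0.09039387 0.09197751]
509 ((468.48822021484375, -270.50286865234375), (12.357697486877441, 45.129703521728516), 89.29986572265625) [ 0.46780193 -0.26972432  0.09035955]
478 ((468.487548828125, -270.4166564941406), (12.358739852905273, 45.10967254638672), 89.65243530273438) [ 0.46827716 -0.27000324  0.09064156]
yaw -1.127848616971676
box 9335 ((542.43896484375, 9.048355102539062), (235.8911895751953, 108.15603637695312), 71.56383514404297)
```

View pics/w2.png

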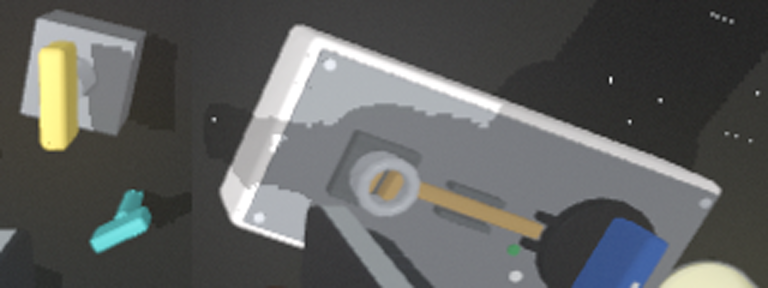

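Emit:
carry_out(deltas=[[0,-0.25,0.2,0.07,1],[0,-0.513,0.4,0.07,1],[0,-0.513,0.6,0.07,1],[0,-0.513,0.6,0.07,1],[0,-0.513,0.6,0.07,1]])

```text
clock: 3.98
position: [0.4696, -0.267, 0.1268]
ee_rot: [0.003, 1.0, 0.0, 0.001]
ft_force: [-0.4, 0.2, -0.1]
grip_width: 1.001
grasp_force: 0.0
```

```bash
python3 - <<'E'
from h import *
o=manip.get_obs(); print(o["position"],o["ee_rot"],o["ft_force"])
c=camera("wrist")
v,u=np.nonzero(c["depth"]>0); P=atdepth(c,np.c_[u,v]); I=c["img"][v,u].astype(int)
R=lambda s:cv2.minAreaRect((P[s][:,:2]*1000).astype(np.float32))
near=np.linalg.norm(P[:,:2]-[.468,-.27],axis=1)<.05
s=near&(I[:,0]>1.5*I[:,2])&(I[:,0]>90)&(P[:,2]<.1)&(P[:,2]>.086)
print(s.sum(),R(s),P[s].mean(0))
E
```

```text
[ 0.46957918 -0.26695176  0.12679418] [3.30900024e-03 9.99994332e-01 1.22819441e-04 6.09908290e-04] [-0.38162948  0.17550582 -0.07749087]
924 ((468.6079406738281, -270.8758239746094), (11.756933212280273, 45.307945251464844), 88.70516204833984) [ 0.46760047 -0.27093447  0.09065555]
```

Emit:
carry_out(deltas=[[0.006,-0.026,0.16,0,1],[0.006,-0.026,0.315,0,1],[0.006,-0.026,0.315,0,0],[0.006,-0.026,0.315,0,-0.5],[0.006,-0.026,0.315,0,-1],[0.006,-0.026,0.315,0,-1],[0.006,-0.026,0.315,0,-1],[0.006,-0.026,0.315,0,-1]], force=70)

```text
clock: 5.03
position: [0.4677, -0.2718, 0.0785]
ee_rot: [0.004, 1.0, 0.0, 0.0]
ft_force: [-0.2, 0.8, 0.7]
grip_width: -0.004
grasp_force: 0.0
```

```bash
python3 - <<'E'
from h import *
o=manip.get_obs(); print(o["position"],o["grip_width"],o["grasp_force"])
c=camera("wrist"); d=camera("scene")
a=cv2.resize(c["img"],(512,320)); b=cv2.resize(d["img"][190:310,300:450],(400,320)); save("g1.png",np.hstack([a,b])[:, :],0.87)
E
```

```text
[ 0.46769796 -0.27183605  0.07849984] -0.0038524723494366845 0.0
```

View pics/g1.png

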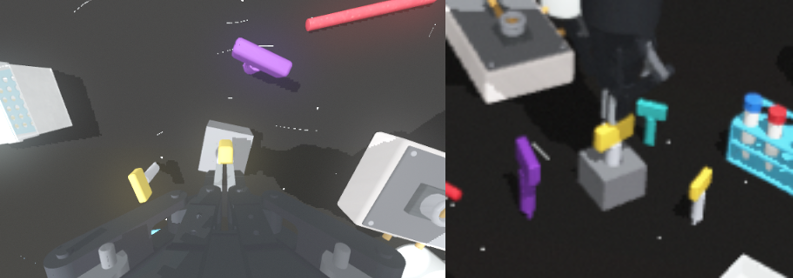

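```bash
python3 - <<'E'
from h import *
c=camera("wrist"); d=camera("scene")
print(proj(c,[[.4685,-.2705,.0895]]),proj(d,[[.4685,-.2705,.0765]]))
a=cv2.resize(c["img"][150:310,240:400],(400,400),interpolation=cv2.INTER_CUBIC); b=cv2.resize(d["img"][220:280,345:405],(400,400),interpolation=cv2.INTER_CUBIC); save("g2.png",np.hstack([a,b]))
v,u=np.nonzero(d["depth"]>0); P=atdepth(d,np.c_[u,v]);I=d["img"][v,u].astype(int)
near=np.linalg.norm(P[:,:2]-[.468,-.27],axis=1)<.04
s=near&(I[:,0]>1.5*I[:,2])&(I[:,0]>90)&(P[:,2]>.05); print("key z",np.percentile(P[s][:,2],[2,50,98]))
s=near&(np.ptp(I,axis=1)<35)&(P[:,2]>.05);print("finger",s.sum(),np.percentile(P[s],[2,50,98],axis=0))
E
```

```text
[[324.17860424 246.51727489]] [[371.9587763  245.39326691]]
key z [0.06318583 0.07868208 0.09915833]
finger 1988 [[ 0.42912229 -0.30887337  0.10207302]
 [ 0.45528015 -0.279619    0.23947949]
 [ 0.49716361 -0.2344646   0.50461508]]
```

View pics/g2.png

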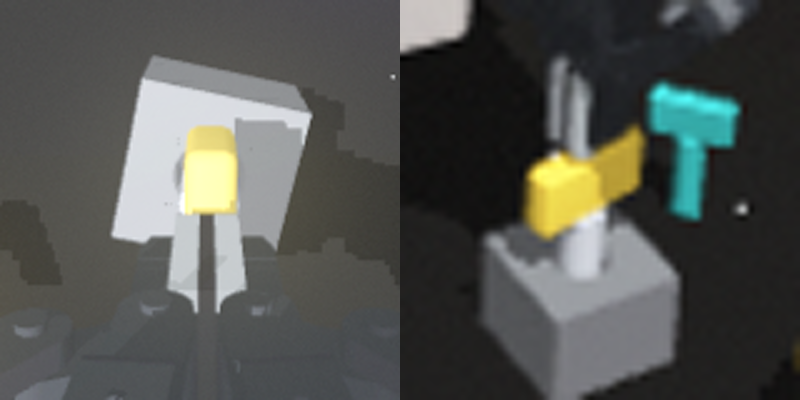

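The pictures show the pads either side of the bar, but the readings say the gripper is shut with no force. A small lift will settle it.

Emit:
carry_out(deltas=[[0,0,-0.1,0,-1],[0,0,-0.2,0,-1],[0,0,-0.2,0,-1]])

```text
clock: 5.6
position: [0.4687, -0.2723, 0.1102]
ee_rot: [0.004, 1.0, -0.0, 0.002]
ft_force: [-0.4, 0.2, -0.8]
grip_width: 0.0
grasp_force: 0.0
```

```bash
python3 - <<'E'
from h import *
o=manip.get_obs(); print(o["position"],o["grip_width"],o["grasp_force"],o["ft_force"])
d=camera("scene")
v,u=np.nonzero(d["depth"]>0); P=atdepth(d,np.c_[u,v]);I=d["img"][v,u].astype(int)
near=np.linalg.norm(P[:,:2]-[.468,-.27],axis=1)<.04
s=near&(I[:,0]>1.5*I[:,2])&(I[:,0]>90)&(P[:,2]>.05); print("key z",np.percentile(P[s],[2,50,98],axis=0))
E
```

```text
[ 0.46867703 -0.27234094  0.11023638] 7.026125420331627e-05 0.0 [-0.40631234  0.17758207 -0.79648009]
key z [[ 0.44535682 -0.27991179  0.06293537]
 [ 0.46367574 -0.27656543  0.08011215]
 [ 0.48941748 -0.26695328  0.08877288]]
```

```bash
python3 - <<'E'
from h import *
o=manip.get_obs(); p=o["position"]; print(p,o["ee_rot"],o["joint_pos"])
for n in ["wrist","scene"]:
    c=camera(n)
    print(n,"bar top ends",proj(c,[[.4455,-.2705,.0895],[.4915,-.2705,.0895]]).round(), "tips exp",proj(c,[p-[0,0,.022],p]).round())
    v,u=np.nonzero(c["depth"]>0); P=atdepth(c,np.c_[u,v]);I=c["img"][v,u].astype(int)
    near=(np.linalg.norm(P[:,:2]-p[:2],axis=1)<.035)&(P[:,2]>.05)&~((I[:,0]>1.4*I[:,2])&(I[:,0]>90))&(P[:,2]<.2)
    Q=P[near]; 
    for z in np.arange(.05,.2,.01):
        k=(Q[:,2]>=z)&(Q[:,2]<z+.01)
        if k.sum()>2: print(z.round(2),k.sum(),np.percentile(Q[k][:,:2],[5,95],axis=0).round(3).tolist())
    x,y=proj(c,[p-[0,0,.01]])[0].astype(int)
    h=50 if n=="wrist" else 25
    im=cv2.resize(c["img"][max(0,y-h):y+h,x-h:x+h],(400,400),interpolation=cv2.INTER_CUBIC)
    full=im if n=="wrist" else np.hstack([full,im])
    if n=="wrist": full=im
save("g3.png",full)
E
```

```text
[ 0.46825054 -0.27196823  0.10931579] [ 4.18300534e-03  9.99990831e-01 -6.87167239e-05  9.14090706e-04] [-0.16654785  0.27508727  0.70558697  1.8468835  -0.2009124   1.0897731
  2.17626919]
wrist bar top ends [[324. 194.]
 [324. 257.]] tips exp [[322. 225.]
 [322. 238.]]
0.05 5 [[0.467, -0.279], [0.468, -0.263]]
0.06 28 [[0.446, -0.278], [0.471, -0.263]]
0.07 4 [[0.446, -0.269], [0.449, -0.265]]
0.08 6 [[0.449, -0.277], [0.464, -0.264]]
0.13 314 [[0.457, -0.283], [0.462, -0.26]]
0.14 478 [[0.457, -0.284], [0.462, -0.259]]
0.15 510 [[0.457, -0.284], [0.462, -0.259]]
0.16 785 [[0.456, -0.284], [0.477, -0.26]]
0.17 2551 [[0.455, -0.301], [0.476, -0.243]]
0.18 4038 [[0.456, -0.304], [0.476, -0.24]]
0.19 3113 [[0.451, -0.306], [0.474, -0.238]]
scene bar top ends [[365. 245.]
 [379. 237.]] tips exp [[373. 242.]
 [373. 235.]]
0.05 20 [[0.46, -0.281], [0.472, -0.272]]
0.06 7 [[0.457, -0.281], [0.472, -0.277]]
0.12 22 [[0.456, -0.284], [0.47, -0.266]]
0.13 38 [[0.456, -0.287], [0.473, -0.266]]
0.14 46 [[0.456, -0.287], [0.474, -0.261]]
0.15 35 [[0.456, -0.287], [0.465, -0.266]]
0.16 43 [[0.455, -0.3], [0.462, -0.245]]
0.17 102 [[0.454, -0.301], [0.476, -0.244]]
0.18 69 [[0.451, -0.296], [0.48, -0.242]]
0.19 62 [[0.449, -0.291], [0.468, -0.24]]
```

View pics/g3.png

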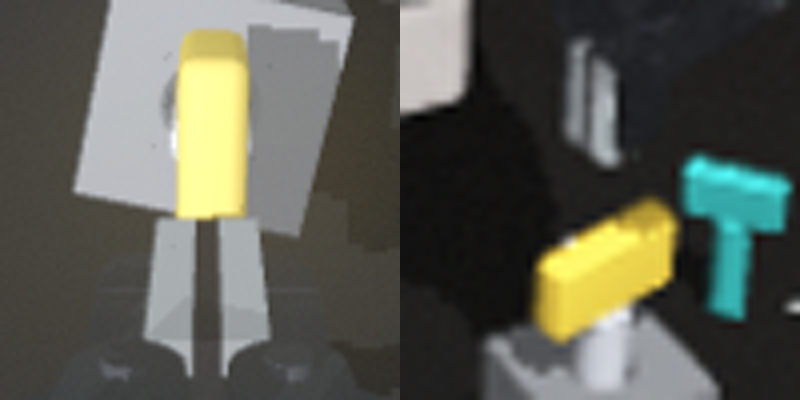

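```bash
python3 - <<'E'
from h import *
o=manip.get_obs(); p=o["position"]; print(p,o["grip_width"])
for n in ["wrist","scene"]:
    c=camera(n)
    v,u=np.nonzero(c["depth"]>0); P=atdepth(c,np.c_[u,v])
    k=(abs(P[:,1]-p[1])<.02)&(abs(P[:,0]-p[0])<.02)&(P[:,2]>.1)&(P[:,2]<.15)
    print(n,np.percentile(P[k][:,2],[0,1,3,10]), np.percentile(P[k][:,0],[1,50,99]))
    f=k&(P[:,2]>.135)&(P[:,2]<.145); ys=np.sort(P[f][:,1]); g=np.argmax(np.diff(ys)); print("gap",ys[g],ys[g+1],ys[0],ys[-1])
E
```

```text
[ 0.46759624 -0.2716655   0.10831444] -0.0004265881158681088
wrist [0.12894751 0.12952312 0.1304104  0.13304656] [0.45638808 0.45739793 0.46162346]
gap -0.2784088161012101 -0.27782299485715545 -0.28483419285282235 -0.2576697492198155
scene [0.12183593 0.12344193 0.12444255 0.12766943] [0.454306   0.45986851 0.474307  ]
gap -0.262070306764326 -0.25792938919811004 -0.2871489975883212 -0.25792938919811004
```

Both cameras put the shut fingertips about 18 mm above the reported TCP, at z≈0.127 with the TCP at 0.108. The stated tip is 22 mm below the TCP, so the hand stands about 40 mm farther back than stated. At the first try it closed just above the bar, and the key has not moved. I'll use the measured offset and go 40 mm lower.

Emit:
carry_out(deltas=[[0,0,0,0,1],[0,0,0,0,1],[0,0,0,0,1],[0,0,0,0,1],[0,0,0.15,0,1],[0,0,0.3,0,1],[0,0,0.3,0,1]])

```text
clock: 6.72
position: [0.4666, -0.2714, 0.0622]
ee_rot: [0.004, 1.0, 0.0, -0.001]
ft_force: [-0.2, 0.2, 0.1]
grip_width: 1.005
grasp_force: 0.0
```

```bash
python3 - <<'E'
from h import *
o=manip.get_obs(); p=o["position"]; print(p,o["grip_width"],o["ft_force"])
c=camera("wrist"); d=camera("scene")
v,u=np.nonzero(c["depth"]>0); P=atdepth(c,np.c_[u,v]); I=c["img"][v,u].astype(int)
for a,b in((.02,.06),(-.06,-.02)):
    k=(P[:,1]-p[1]>a)&(P[:,1]-p[1]<b)&(abs(P[:,0]-p[0])<.02)&(P[:,2]>.05)&(P[:,2]<.2)
    print(np.percentile(P[k],[0.5,3,50,97],axis=0).round(3).tolist() if k.sum() else 0)
s=(np.linalg.norm(P[:,:2]-[.468,-.27],axis=1)<.05)&(I[:,0]>1.5*I[:,2])&(I[:,0]>90)&(P[:,2]<.1)&(P[:,2]>.086)
print(s.sum(),cv2.minAreaRect((P[s][:,:2]*1000).astype(np.float32)))
a=cv2.resize(c["img"],(512,320)); b=cv2.resize(d["img"][200:280,335:415],(320,320)); save("g4.png",np.hstack([a,b]),.96)
E
```

```text
[ 0.46663181 -0.27136324  0.0622293 ] 1.0048558549794944 [-0.16767477  0.15514817  0.12725186]
[[0.448, -0.251, 0.096], [0.449, -0.25, 0.103], [0.456, -0.228, 0.158], [0.475, -0.212, 0.178]]
[[0.448, -0.331, 0.096], [0.449, -0.331, 0.103], [0.456, -0.314, 0.158], [0.474, -0.293, 0.177]]
1206 ((468.51470947265625, -270.7199401855469), (11.830727577209473, 45.47945785522461), 89.04263305664062)
```

View pics/g4.png

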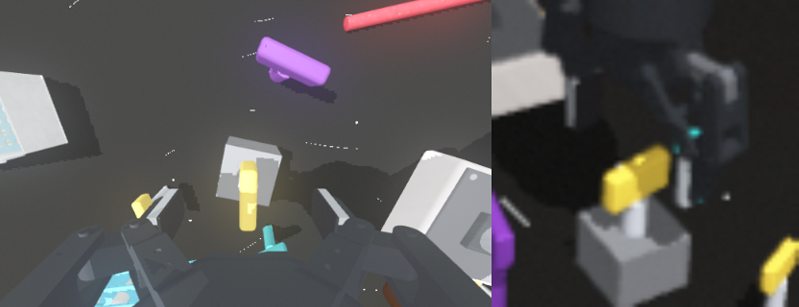

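The picture shows the open fingers straddling the bar (wrist px ~248,195), with tips about 34 mm above the TCP when open. Going 25 mm lower and closing.

Emit:
carry_out(deltas=[[0,0,0.1,0,1],[0,0,0.165,0,1],[0,0,0.165,0,0],[0,0,0.165,0,-0.5],[0,0,0.165,0,-1],[0,0,0.165,0,-1],[0,0,0.165,0,-1],[0,0,0.165,0,-1]], force=80)

```text
clock: 7.82
position: [0.4681, -0.2719, 0.0392]
ee_rot: [0.004, 1.0, 0.0, 0.0]
ft_force: [-0.4, 0.1, 5.6]
grip_width: 0.133
grasp_force: 78.2
```

Emit:
carry_out(deltas=[[0,0,-0.2,0,-1],[0,0,-0.45,0,-1],[0,0,-0.7,0,-1],[-0.1,0.3,-0.75,0.35,-1],[-0.21,0.6,-0.75,0.7,-1],[-0.21,0.8,-0.75,0.7,-1],[-0.21,0.8,-0.75,0.7,-1],[-0.21,0.8,-0.75,0.7,-1]])

```text
clock: 8.82
position: [0.5, -0.1529, 0.1512]
ee_rot: [0.187, 0.982, -0.0, 0.0]
ft_force: [-1.1, 0.2, -0.3]
grip_width: 0.132
grasp_force: 78.5
```

```bash
python3 - <<'E'
from h import *
o=manip.get_obs(); p=o["position"]; print(p,o["ee_rot"],o["grip_width"],o["grasp_force"],o["ft_force"])
c=camera("wrist"); d=camera("scene")
v,u=np.nonzero(c["depth"]>0); P=atdepth(c,np.c_[u,v]); I=c["img"][v,u].astype(int)
s=np.linalg.norm(P[:,:2]-[.522,-.053],axis=1)<.03
k=s&(abs(P[:,2]-.075)<.004); q=(P[k][:,:2]*1000).astype(np.float32)
print("collar",k.sum(),cv2.minEnclosingCircle(q),q.mean(0),np.percentile(P[k][:,2],[5,50,95]))
b=(abs(P[:,2]-.05)<.003)&(abs(P[:,0]-.542)<.1)&(abs(P[:,1]-.009)<.16)
print("box",b.sum(),cv2.minAreaRect((P[b][:,:2]*1000).astype(np.float32)))
y=(np.linalg.norm(P[:,:2]-p[:2],axis=1)<.05)&(I[:,0]>1.5*I[:,2])&(I[:,0]>90); 
if y.sum()>5: print("key bar",y.sum(),np.percentile(P[y],[2,50,98],axis=0).round(4).tolist())
x0,y0=proj(c,[[.522,-.053,.07]])[0].astype(int); print("screw px",x0,y0)
a=cv2.resize(c["img"],(432,270)); e=cv2.resize(c["img"][max(0,y0-30):y0+30,x0-40:x0+40],(360,270),interpolation=cv2.INTER_CUBIC); save("i1.png",np.hstack([a,e]))
np.savez("w.npz",**{k:np.asarray(c[k]) for k in("img","depth","vertical_fov","cx","cy","k1","R","t")})
E
```

```text
[ 0.49995618 -0.15285783  0.15116471] [ 1.86576981e-01  9.82440339e-01 -1.02453782e-04  4.98621820e-06] 0.13216097787113448 78.45269344747066 [-1.09160317  0.20371632 -0.25857626]
collar 663 ((522.206787109375, -51.554473876953125), 15.464950561523438) [521.7157   -51.711655] [0.07317229 0.075925   0.07738728]
box 19983 ((566.8670043945312, 1.1523284912109375), (236.939208984375, 158.6958465576172), 71.52024841308594)
key bar 2822 [[0.4786, -0.1633, 0.1829], [0.4952, -0.1509, 0.2026], [0.5199, -0.1403, 0.2043]]
screw px 436 184
```

View pics/i1.png

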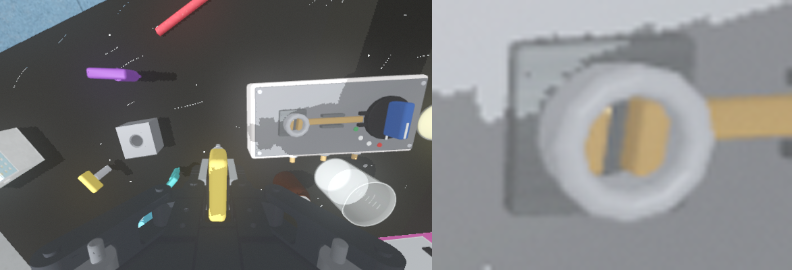

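```bash
python3 - <<'E'
from h import *
c=dict(np.load("w.npz")); 
for k in("vertical_fov","cx","cy","k1"): c[k]=float(c[k])
v,u=np.mgrid[0:400,0:640]; v=v.ravel();u=u.ravel(); I=c["img"][v,u].astype(int)
X=atz(c,np.c_[u,v],.068)[:,:2]; C=np.array([.5222,-.0516]); r=np.linalg.norm(X-C,axis=1)
m=(r<.0065); brass=(I[:,0]-I[:,2]>40)
s=m&~brass; d=X[s]; print(m.sum(),s.sum(),d.mean(0))
L=cv2.fitLine((d*1000).astype(np.float32),cv2.DIST_HUBER,0,.01,.01).ravel(); print("slot yaw",np.degrees(np.arctan(L[1]/L[0])))
# max contrast direction: brass edges
for side in(1,-1):
    pass
n=np.array([-L[1],L[0]]); t=(X[m&~brass]-C)@n; print("stripe across mm",np.percentile(t*1000,[3,50,97]))
P=atdepth(c,np.c_[u,v]); y=(np.linalg.norm(P[:,:2]-[.4999,-.1529],axis=1)<.04)&(I[:,0]>1.5*I[:,2])&(I[:,0]>90)&(P[:,2]>.197)&(c["depth"][v,u]>0)
q=cv2.minAreaRect((P[y][:,:2]*1000).astype(np.float32)); print(q)
w=np.linalg.svd(P[y][:,:2]-P[y][:,:2].mean(0),full_matrices=False)[2][0]; print("bar yaw",np.degrees(np.arctan(w[1]/w[0])))
E
```

```text
164 63 [ 0.52139027 -0.05244259]
slot yaw -22.262953
stripe across mm [-5.22360345 -0.90880037  0.97257946]
((500.4765625, -152.58802795410156), (12.047012329101562, 45.92579650878906), 67.7457504272461)
bar yaw -22.31864895066035
```

Emit:
carry_out(deltas=[[0.05,0.3,0,0,-1],[0.112,0.6,0,0,-1],[0.112,0.679,0,0,-1],[0.112,0.679,0.1,0,-1],[0.112,0.679,0.1,0,-1],[0.112,0.679,0.1,0,-1]])

```text
clock: 9.68
position: [0.5215, -0.0528, 0.136]
ee_rot: [0.188, 0.982, -0.0, -0.0]
ft_force: [-0.3, 0.3, -0.3]
grip_width: 0.133
grasp_force: 78.5
```

```bash
python3 - <<'E'
from h import *
o=manip.get_obs(); print(o["position"],o["ee_rot"],o["ft_force"])
c=camera("wrist"); v,u=np.nonzero(c["depth"]>0); I=c["img"][v,u].astype(int); P=atdepth(c,np.c_[u,v])
y=(np.linalg.norm(P[:,:2]-o["position"][:2],axis=1)<.04)&(I[:,0]>1.5*I[:,2])&(I[:,0]>90)&(P[:,2]>.17)
print(cv2.minAreaRect((P[y][:,:2]*1000).astype(np.float32)),np.median(P[y][:,2]))
E
```

```text
[ 0.5215176  -0.05280377  0.13600471] [ 1.87644633e-01  9.82236936e-01 -2.29880890e-04 -2.02199212e-04] [-0.31207403  0.31983651 -0.31253018]
((521.8825073242188, -52.450218200683594), (12.009795188903809, 45.70506286621094), 67.69957733154297) 0.18748960639172646
```

Emit:
carry_out(deltas=[[0,0.006,0.06,0,-1],[0,0.006,0.12,0,-1],[0,0.006,0.17,0,-1],[0,0.006,0.2,0,-1],[0,0.006,0.22,0,-1],[0,0.006,0.22,0,-1]])

```text
clock: 10.48
position: [0.5221, -0.0504, 0.1031]
ee_rot: [0.186, 0.982, -0.0, -0.0]
ft_force: [0.4, 0.7, -0.6]
grip_width: 0.138
grasp_force: 78.5
```

Emit:
carry_out(deltas=[[0,0,0.02,0,-1],[0,0,0.035,0,-1],[0,0,0.05,0,-1],[0,0,0.06,0,-1],[0,0,0.06,0,-1]])

```text
clock: 11.1
position: [0.5219, -0.0508, 0.0939]
ee_rot: [0.187, 0.982, -0.0, -0.0]
ft_force: [-1.4, -2.0, -1.8]
grip_width: 0.138
grasp_force: 78.3
```

Emit:
carry_out(deltas=[[0,0,0.01,0.25,-1],[0,0,0.01,0.5,-1],[0,0,0.01,0.75,-1],[0,0,0.01,1,-1],[0,0,0.01,1,-1]])

```text
clock: 11.72
position: [0.5227, -0.0508, 0.0936]
ee_rot: [0.435, 0.9, 0.0, 0.001]
ft_force: [-3.3, -2.9, 9.9]
grip_width: 0.135
grasp_force: 80.3
```

```bash
python3 - <<'E'
from h import *
o=manip.get_obs(); print(o["position"],o["ee_rot"],o["ft_force"],o["torque"],o["joint_pos"])
E
```

```text
[ 0.52274677 -0.05079962  0.09359069] [4.35391709e-01 9.00240938e-01 1.77179633e-04 5.31255878e-04] [-3.29363784 -2.86000572  9.91350118] [-0.95803323  0.7955738  -0.0418317 ] [-0.60470893  0.25540578  0.70057262  1.90222599 -0.18892346  1.04900464
  0.84434027]
```

Emit:
carry_out(deltas=[[0,0,0,0.25,-1],[0,0,0,0.5,-1],[0,0,0,0.75,-1],[0,0,0,1,-1],[0,0,0,1,-1]])

```text
clock: 12.35
position: [0.5228, -0.0504, 0.0936]
ee_rot: [0.653, 0.757, 0.0, 0.0]
ft_force: [-3.6, -3.1, 10.4]
grip_width: 0.136
grasp_force: 80.5
```

Emit:
carry_out(deltas=[[0,0,0,0.2,-1],[0,0,0,0.4,-1],[0,0,0,0.4,-1]])

```text
clock: 12.72
position: [0.5229, -0.0502, 0.0936]
ee_rot: [0.729, 0.685, 0.001, 0.0]
ft_force: [-4.2, -1.5, 10.2]
grip_width: 0.135
grasp_force: 80.3
```

```bash
python3 - <<'E'
from h import *
o=manip.get_obs(); print(o["position"],o["ee_rot"],o["ft_force"],o["torque"])
a=np.arctan2(o["ee_rot"][1],o["ee_rot"][0]);print("yyaw",np.degrees(2*a)-90)
E
```

```text
[ 0.52285498 -0.05021408  0.09358931] [7.28787741e-01 6.84739380e-01 6.07226656e-04 2.03275207e-04] [-4.22470678 -1.45942322 10.23490326] [-0.44679656  0.81411262 -0.06921798]
yyaw -3.569749302686475
```

Torque is only just above friction, so it isn't at the stop yet. I'll go a bit further and watch the moment.

Emit:
carry_out(deltas=[[0,0,0,0.12,-1],[0,0,0,0.24,-1],[0,0,0,0.24,-1]])

```text
clock: 13.1
position: [0.5228, -0.0501, 0.0936]
ee_rot: [0.77, 0.638, 0.001, 0.0]
ft_force: [-3.3, -0.8, 10.1]
grip_width: 0.138
grasp_force: 80.1
```

```bash
python3 - <<'E'
from h import *
o=manip.get_obs(); print(o["position"],o["ft_force"],o["torque"])
a=np.arctan2(o["ee_rot"][1],o["ee_rot"][0]);print("yyaw",np.degrees(2*a)-90)
E
```

```text
[ 0.52284066 -0.05008958  0.09357623] [-3.28708417 -0.81769715 10.14115348] [-0.32751825  0.87940462  0.01583055]
yyaw -10.727583991854729
```

Emit:
carry_out(deltas=[[0,0,0,0.15,-1],[0,0,0,0.25,-1],[0,0,0,0.25,-1]])

```text
clock: 13.48
position: [0.5229, -0.05, 0.0936]
ee_rot: [0.81, 0.586, 0.001, 0.0]
ft_force: [-2.9, -0.3, 10.2]
grip_width: 0.131
grasp_force: 80.4
```

```bash
python3 - <<'E'
from h import *
o=manip.get_obs(); print(o["position"],o["ft_force"],o["torque"],o["grip_width"])
a=np.arctan2(o["ee_rot"][1],o["ee_rot"][0]);print("yyaw",np.degrees(2*a)-90)
c=camera("wrist"); v,u=np.nonzero(c["depth"]>0); I=c["img"][v,u].astype(int); P=atdepth(c,np.c_[u,v])
y=(np.linalg.norm(P[:,:2]-o["position"][:2],axis=1)<.04)&(I[:,0]>1.5*I[:,2])&(I[:,0]>90)&(P[:,2]>.13)
print(cv2.minAreaRect((P[y][:,:2]*1000).astype(np.float32)),np.median(P[y][:,2]))
save("w3.png",c["img"])
E
```

```text
[ 0.522924   -0.04999039  0.09359986] [-2.92146816 -0.28623851 10.16376049] [-0.20862269  0.80974906  0.21280463] 0.13134660054435804
yyaw -18.19650806856579
((523.3758544921875, -49.41273498535156), (45.608604431152344, 12.226263999938965), 73.04511260986328) 0.1451445423622611
```

Emit:
carry_out(deltas=[[0,0,0,-0.12,-1],[0,0,0,-0.12,-1],[0,0,0,-0.12,-0.5],[0,0,0,-0.12,0.2],[0,0,0,-0.12,0.6],[0,0,0,-0.12,0.6],[0,0,-0.2,-0.12,0.6],[0,0,-0.45,-0.12,0.6],[0,0,-0.45,-0.12,0.6]])

```text
clock: 14.65
position: [0.5238, -0.0505, 0.1625]
ee_rot: [0.791, 0.612, 0.002, 0.001]
ft_force: [-0.4, 0.1, -0.2]
grip_width: 0.801
grasp_force: 0.0
```

```bash
python3 - <<'E'
from h import *
o=manip.get_obs(); print(o["position"],o["ee_rot"],o["ft_force"],o["torque"],o["grip_width"],o["joint_pos"])
c=camera("wrist"); v,u=np.nonzero(c["depth"]>0); I=c["img"][v,u].astype(int); P=atdepth(c,np.c_[u,v])
y=(np.linalg.norm(P[:,:2]-o["position"][:2],axis=1)<.04)&(I[:,0]>1.5*I[:,2])&(I[:,0]>90)&(P[:,2]>.13)&(P[:,2]<.16)
print(cv2.minAreaRect((P[y][:,:2]*1000).astype(np.float32)),np.median(P[y][:,2]))
# brass on box top, box coords
th=np.radians(-18.4); C=np.array([.5222,-.0516]); B=(P[:,:2]-C)@np.array([[np.cos(th),-np.sin(th)],[np.sin(th),np.cos(th)]])
b=(I[:,0]-I[:,2]>40)&(I[:,0]<235)&(P[:,2]>.045)&(P[:,2]<.07)&(abs(B[:,0])<.012)&(B[:,1]>.015)&(B[:,1]<.115)
print("brass y from screw (dial rim at .100)",b.sum(),np.percentile(B[b][:,1],[2,50,98]))
k=(I[:,2]>1.5*I[:,0])&(P[:,2]>.075)&(P[:,2]<.09)&(np.linalg.norm(P[:,:2]-[.562,.07],axis=1)<.04)
if k.sum()>20: print("bar",k.sum(),cv2.minAreaRect((P[k][:,:2]*1000).astype(np.float32)))
E
```

```text
[ 0.52380658 -0.05046498  0.16252899] [0.79119668 0.61155766 0.0020695  0.00087786] [-0.39231432  0.08506107 -0.15900146] [ 0.02461095  0.02091835 -0.01392536] 0.8012023636394766 [-0.78836874  0.18924979  0.89658913  1.83448698 -0.16076744  1.18834914
 -0.09550322]
((522.8698120117188, -50.48853302001953), (45.334991455078125, 11.96719741821289), 80.93061828613281) 0.14527767686222723
brass y from screw (dial rim at .100) 596 [0.02006521 0.05382639 0.08378855]
bar 965 ((563.6187744140625, 71.41557312011719), (12.311134338378906, 46.09564208984375), 72.18510437011719)
```

Emit:
carry_out(deltas=[[0.28,0.02,0,-0.33,0.6],[0.56,0.04,0,-0.66,0.6],[0.85,0.049,0,-1,0.6],[0.85,0.049,0,-1,0.6]])

```text
clock: 15.2
position: [0.5611, 0.0752, 0.1585]
ee_rot: [0.603, 0.798, -0.001, -0.001]
ft_force: [-0.2, -0.4, 0.4]
grip_width: 0.801
grasp_force: 0.0
```

Emit:
carry_out(deltas=[[0,0,0,-0.33,0.6],[0,0,0,-0.66,0.6],[0,0,0,-1,0.6]])

```text
clock: 15.58
position: [0.5608, 0.07, 0.1591]
ee_rot: [0.378, 0.926, -0.001, -0.001]
ft_force: [-0.2, -0.3, 0.5]
grip_width: 0.802
grasp_force: 0.0
```

Emit:
carry_out(deltas=[[0,0,0.1,-0.33,0.6],[0,0,0.2,-0.66,0.6],[0,0,0.2,-0.887,0.6],[0,0,0.2,-0.887,0.6],[0,0,0.2,-0.887,0.6]])

```text
clock: 16.2
position: [0.5613, 0.0706, 0.13]
ee_rot: [0.158, 0.987, -0.0, -0.0]
ft_force: [0.6, -0.6, -1.0]
grip_width: 0.798
grasp_force: 0.0
```

```bash
python3 - <<'E'
from h import *
o=manip.get_obs(); print(o["position"],o["ee_rot"],o["ft_force"],o["grip_width"],o["joint_pos"])
a=np.arctan2(o["ee_rot"][1],o["ee_rot"][0]);print("yyaw",np.degrees(2*a)-90)
c=camera("wrist"); v,u=np.nonzero(c["depth"]>0); I=c["img"][v,u].astype(int); P=atdepth(c,np.c_[u,v])
k=(I[:,2]>1.5*I[:,0])&(P[:,2]>.08)&(P[:,2]<.09)&(np.linalg.norm(P[:,:2]-[.563,.07],axis=1)<.04)
print("bar",k.sum(),cv2.minAreaRect((P[k][:,:2]*1000).astype(np.float32)),np.median(P[k][:,2]))
k=(np.linalg.norm(P[:,:2]-o["position"][:2],axis=1)<.06)&(P[:,2]>.095)&(P[:,2]<.2); print("tip z",np.percentile(P[k][:,2],[0,1,3]))
E
```

```text
[0.56130633 0.07063077 0.12996543] [ 1.58196378e-01  9.87407657e-01 -7.87854399e-05 -1.34149161e-04] [ 0.56749355 -0.58870372 -1.04345184] 0.7984267205880655 [-0.69555035  0.29190561  0.57965465  1.75705098 -0.17393165  1.14430191
  1.1901481 ]
yyaw 71.79555368093116
bar 747 ((563.162353515625, 72.11658477783203), (11.552013397216797, 45.245548248291016), 71.52037048339844) 0.08528697574639149
tip z [0.1540926  0.15618988 0.15853574]
```

Emit:
carry_out(deltas=[[-0.009,0.011,0.2,0,0.6],[-0.009,0.011,0.4,0,0.6],[-0.009,0.011,0.553,0,0.6],[-0.009,0.011,0.553,0,0.2],[-0.009,0.011,0.553,0,-0.4],[-0.009,0.011,0.553,0,-1],[-0.009,0.011,0.553,0,-1],[-0.009,0.011,0.553,0,-1],[-0.009,0.011,0.553,0,-1]], force=80)

```text
clock: 17.38
position: [0.5637, 0.0715, 0.0487]
ee_rot: [0.157, 0.988, 0.0, 0.001]
ft_force: [-3.6, -3.9, 7.5]
grip_width: 0.118
grasp_force: 78.6
```

```bash
python3 - <<'E'
from h import *
o=manip.get_obs(); print(o["position"],o["ft_force"],o["torque"])
a=np.arctan2(o["ee_rot"][1],o["ee_rot"][0]);print("yyaw",np.degrees(2*a)-90)
E
```

```text
[0.56371196 0.07146622 0.04868613] [-3.55921177 -3.87966965  7.53912211] [-0.68512813  0.76350799 -0.05199122]
yyaw 71.93997634680056
```

Emit:
carry_out(deltas=[[0,0,0,0.25,-1],[0,0,0,0.5,-1],[0,0,0,0.75,-1],[0,0,0,1,-1],[0,0,0,1,-1]])

```text
clock: 18.0
position: [0.5637, 0.0713, 0.0487]
ee_rot: [0.408, 0.913, -0.0, 0.0]
ft_force: [-4.1, -4.1, 9.0]
grip_width: 0.121
grasp_force: 79.1
```

```bash
cat > m.py <<'E'
from h import *
o=manip.get_obs(); print(o["position"],o["ft_force"],o["torque"],o["grip_width"],o["grasp_force"])
a=np.arctan2(o["ee_rot"][1],o["ee_rot"][0]);yy=np.degrees(2*a)-90;print("tool turned",72-yy)
for n in("wrist","top"):
    c=camera(n); v,u=np.nonzero(c["depth"]>0); I=c["img"][v,u].astype(int); P=atdepth(c,np.c_[u,v])
    k=(I[:,2]>1.5*I[:,0])&(I[:,2]>60)&(P[:,2]>.079)&(P[:,2]<.092)&(np.linalg.norm(P[:,:2]-[.563,.0715],axis=1)<.03)
    if k.sum()>15:
        d=P[k][:,:2]; w=np.linalg.svd(d-d.mean(0),full_matrices=False)[2][0]; print(n,k.sum(),cv2.minAreaRect((d*1000).astype(np.float32)),"yaw",np.degrees(np.arctan2(w[1],w[0]))%180-180)
E
python3 m.py
```

```text
[0.56365414 0.07128297 0.04867509] [-4.08565344 -4.13305936  8.96602269] [-0.91077164  0.92584116  0.15591771] 0.1212459716475301 79.05637979507446
tool turned 30.141541070761207
wrist 1709 ((563.4495239257812, 72.15023803710938), (11.726338386535645, 46.01505661010742), 41.973453521728516) yaw -47.62154880244461
```

Emit:
carry_out(deltas=[[0,0,0,0.25,-1],[0,0,0,0.5,-1],[0,0,0,0.75,-1],[0,0,0,1,-1],[0,0,0,1,-1]])

```text
clock: 18.73
position: [0.5635, 0.0711, 0.0487]
ee_rot: [0.63, 0.776, -0.0, 0.0]
ft_force: [-4.2, -4.2, 11.6]
grip_width: 0.114
grasp_force: 79.2
```

Emit:
carry_out(deltas=[[0,0,0,0.2,-1],[0,0,0,0.35,-1],[0,0,0,0.35,-1]])

```text
clock: 19.1
position: [0.5635, 0.0712, 0.0487]
ee_rot: [0.698, 0.716, -0.0, 0.0]
ft_force: [-5.4, -4.4, 12.3]
grip_width: 0.122
grasp_force: 79.2
```

```bash
python3 m.py
```

```text
[0.56345959 0.07115334 0.04866428] [-5.4326932  -4.40078446 12.25094834] [-1.01746805  1.25055197  0.18831857] 0.12165329117605561 79.22533392906189
tool turned 70.59596040563488
wrist 1714 ((563.7711791992188, 72.18888854980469), (11.7029390335083, 46.49372100830078), 1.342451572418213) yaw -88.08258913693034
```

Emit:
carry_out(deltas=[[0,0,0,0.04,-1],[0,0,0,0.04,-1],[0,0,0,0.04,-1],[0,0,0,0.04,-1]])

```text
clock: 19.7
position: [0.5634, 0.0712, 0.0486]
ee_rot: [0.705, 0.709, 0.0, 0.0]
ft_force: [-6.0, -4.7, 11.0]
grip_width: 0.122
grasp_force: 79.2
```

```bash
python3 m.py; python3 - <<'E'
from h import *
c=camera("wrist"); d=camera("scene"); save("f.png",np.hstack([cv2.resize(c["img"],(480,300)),cv2.resize(d["img"][130:280,250:410],(320,300))]))
E
```

```text
[0.56343909 0.07115251 0.04864663] [-6.01739753 -4.68908786 10.96720809] [-1.03477605  1.17061964  0.26086687] 0.12213298043006529 79.1507363319397
tool turned 71.73179590100673
wrist 1716 ((563.842041015625, 72.23930358886719), (11.745420455932617, 46.13240432739258), 0.6559227705001831) yaw -89.14122189196915
```

View pics/f.png

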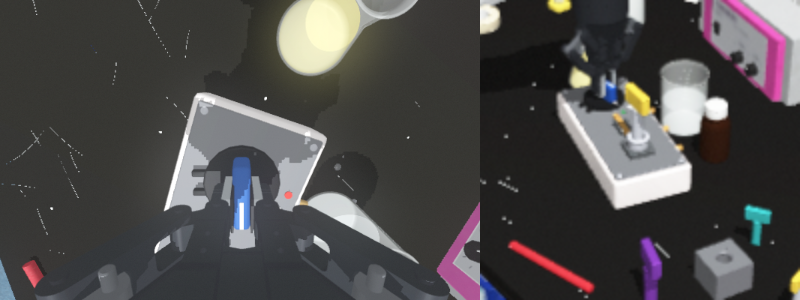

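The view shows the fingers holding the bar about 71° from rest (wrist px ~240,195), and the key standing in the screw (scene ~635,110). The flask, beaker and vial are still in place.

```bash
python3 -c "
from workcell import ticket
print(ticket.hand_in())"
```

```text
the job is handed in; nothing more can be done
None
```

I handed the job in at about 20 s of the 54 s: the key turned the lock screw to its stop and stays in it, the fingers hold the dial at about 1.24 rad (third click at 1.2), and the flask, beaker and vial were left alone; the verdict was not shown.

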